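# Put away spare lids and hover the fitting lid over a slab-built box

### The arm

A 6-joint arm with a two-finger parallel gripper is mounted at the origin on the work surface. World frame = base frame: x ahead of the robot, y to its left, z up, the work surface at z = 0. Lengths are in mm, angles in degrees, forces in N, time in s.
With the tool pointing down it reaches from about 350 to 850 mm from the base axis. Payload 8.1 kg.
Tool frame: the origin (TCP) lies at the very end of the fingers, on their centre line; the grasp point (between the pads) lies 19 mm behind it (tcp_to_grasp is the distance from the TCP to the grasp point, in mm); z points along the fingers, x is the direction in which the jaws open and shut, and the axes are right-handed (so a half turn about z gives the same grasp; the last joint's range is limited). The gripper opens to 85 mm and grips with 20 to 120 N. Pads are 22 mm wide; open, the fingers measure 114 mm over their backs; the gripper's body (76 mm by 85 mm) begins 54 mm behind the grasp point. The pads swing forward as they close: fully open they stand 13 mm farther back than shut.
Start: joints at [-71.471, 7.471, 85.268, -0, 87.261, -4.893], TCP at [238.525, -550.555, 231.292] pointing down, gripper open.
Joint ranges: [-169.43, 169.43], [-51.17, 129.36], [1.28, 143.12], [-76.62, 256.62], [0, 156.53], [-152.29, 152.29]. Speed limits (degrees/s): [136.94, 136.94, 159.86, 180, 180, 180].

### API

Orientations are given as [roll, pitch, yaw] about the fixed x, y, z axes, in that order (R = Rz(yaw) Ry(pitch) Rx(roll)).
In Python, from bench import * gives the robot as it stands. The module is installed in compiled form; this text tells all that it offers.
- The arm moves only by the tool apply_moves, never from a script. Its argument "targets" is text: rows parted by semicolons, each of 7 numbers parted by spaces: the turn, a rotation vector about the tool's x, y, z in rad, then the shift along the tool's x, y, z in cm, then the finger opening in cm, from 0 to 8.54. A call has exactly 5 rows; each row is the pose to reach, as a shift and turn from the pose commanded when the call began, along the tool's axes at that moment; what a row does not reach only later rows make up. A row lasts 1/10 s, in which the tool goes at most 50 mm and 8.59 degrees, less where a joint would pass 70% of its speed; a pose out of reach is approached as far as the arm can. A call with a gripper value outside its range is refused whole. The fingers move at their own pace and stop on an object; "force" is the grip in N (left out, the last holds). Time passes only in rows, so rows that repeat a pose let the fingers close, or fill a call up. It gives the time, the measured TCP pose, the force and the opening at its end, in the units of the state.
- sense(): the state, without advancing time (a new reading comes with each control period).
- snapshot(name): name is "side" or "top"; returns the picture (384x512x3 uint8, red, green, blue); there is no depth.
- camera_model(name): a dict with "fx", "fy", "cx", "cy" (pixels), "k1" (the pictures are not rectified: a ray, as slopes to the right and down, at radius r is drawn at 1 + k1 r^2 times it, then the intrinsics apply), "position" and "attitude" of the camera in the world. Camera axes: x right, y up, looking along -z (the intrinsics and any distortion apply to the point x, -y, -z); pixel columns grow to the right and rows downward; lengths in mm; the calibration is good to about 2 mm. A picture is of the moment at which its call begins. camera_model takes no time and is no camera call.
- hand_in(): hands the job in, once; it reports no verdict.
Trained networks look in the newest picture that a camera, given by its name, has taken for a name from the list of things; names that differ only in an ending like _2 or _b are one class to them, and where a whole thing is asked for, a point or a joint stands for the part that bears it (a point fixed in the world has none). Each returns a list of dicts, best first, with "confidence" (0 to 1); they miss things now and then, are a little off and sometimes report something else, mostly with a low value. They report only what shows in the picture. A call takes as long as a camera call. They do not tell look-alikes from the thing itself.
- recognise(camera, query): "at" ([row, column] in pixels, amid what is visible of it).
- place_of(camera, query): "at" ([row, column] in pixels: a listed point, or the origin of a listed thing).
The state is a dict: "time": time; "joint_pos": joint angles; "qd": joint speeds; "joint_efforts": joint torques, N m; "tool_pos": TCP position; "tcp_rot": TCP orientation; "ft_force": force on the tool from outside, world axes, zero at the start; "wrist_torque": the same for the moment, N m; "finger_gap": finger opening in mm.
Only numpy, scipy, OpenCV 4.12 (cv2) and the standard library are available. Lean on these libraries where they do the work, as an engineer would, in place of code of your own. Each camera call takes 0.05 s, during which the arm holds its last target. There are 200 camera calls.

### The job

Sort the two spare lids from the ware board into the lid rack, setting the short one down flat in the row of short lids (the narrow row) and the long one flat in the row of long lids (the wide row), without dropping them. Then take the medium lid, which has the same length as the clay box on the banding wheel, carry it over the upright bats, and stop with it hovering level about 10 mm above the box's rim, centred and lined up with the box, long side along long side. Finish while still holding it there: this lid must never touch the box or the bats, the robot must not knock the bats, and the box, the two clay figures and the lids already in the rack stay where they are.

Things in the scene. Friction and masses are not known exactly. Their poses are not given: they have to be found in the camera images.
- lid_short: Short loose lid: terracotta plate 62 (x) x 54 (y) x 8 mm, under it a lip 42 x 34 x 6 mm, on top a white upright bar handle, central, 40 (x) x 14 (y) x 30 mm high; grip it across the 14 mm. Origin: centre of the lip's underside; plate top 14, handle top 44 mm above it; z up.
- lid_medium: Medium loose lid: terracotta plate 86 (x) x 54 (y) x 8 mm, under it a lip 66 x 34 x 6 mm, on top a white upright bar handle, central, 40 (x) x 14 (y) x 30 mm high; grip it across the 14 mm. Origin: centre of the lip's underside; plate top 14, handle top 44 mm above it; z up. It is the clay box's lid, either way round.
- lid_long: Long loose lid: terracotta plate 110 (x) x 54 (y) x 8 mm, under it a lip 90 x 34 x 6 mm, on top a white upright bar handle, central, 40 (x) x 14 (y) x 30 mm high; grip it across the 14 mm. Origin: centre of the lip's underside; plate top 14, handle top 44 mm above it; z up.
- ware_board: Fixed plywood board, 310 (x) x 150 (y) x 12 mm thick, lying on the table, on which the three mixed lids lie in a line along its x, about 95 mm apart, in any order, their handles roughly across the board. Origin: centre of its underside.
- lid_rack: Fixed low wooden rack 224 (x) x 196 (y) mm, floor 10 mm thick, dark battens 10 mm high around and between two rows that run along y, each 180 mm long: short row (nearer the robot) 76 mm wide, centred at x -66; long row 124 mm wide, centred at x +42. A lid already lies at y +45 in each row, long side along x; the other half is free. Origin: centre of its underside.
- short_free (a point): Point on the floor of the short row, at the centre of its free half (rack x -66, y -45, z 10 mm); axes as the rack's. A lid rests with its origin here.
- long_free (a point): Point on the floor of the long row, at the centre of its free half (rack x +42, y -45, z 10 mm); axes as the rack's. A lid rests with its origin here.
- rack_lid_short: Loose bystander: a lid just like lid_short, already in the short row. Leave it there. Origin as the other lids.
- rack_lid_long: Loose bystander: a lid just like lid_long, already in the long row. Leave it there. Origin as the other lids.
- bat_stand: Fixed obstacle between rack and banding wheel: a wooden block 300 (x) x 50 (y) x 30 mm with two upright bats standing on edge along its x, the tops 150 mm above the table. Origin: centre of its underside.
- banding_wheel: Fixed blue turntable, 170 mm across and 60 mm high, locked so that it does not turn. Origin: centre of its underside.
- clay_box: Loose open terracotta box, 86 (x) x 54 (y) x 70 mm high, walls 7 mm, standing on the banding wheel; its rim is 130 mm above the table. Origin: centre of its underside, z up.
- box_mouth (a point): Centre of the box's mouth, level with its rim; axes as the box's (x along its long side).
- figure_a: Loose bystander: dark brown clay figure, a rounded cone 60 mm across and 110 mm high, beyond the banding wheel. Origin: centre of its underside.
- figure_b: Loose bystander: dark brown clay figure, a rounded cone 60 mm across and 95 mm high, on the robot's side of the banding wheel. Origin: centre of its underside.
Not all that is in view belongs to the job. Leave any green look-alike of the lid_long alone.

How it is judged (in metres and radians):
On the way, in this order (a step that is already met when the one before it is completed fails the run):
1. the short lid lies flat and released in the short row and the long lid in the long row (x of lid_short in the frame of lid_rack between -0.082 and -0.05 m and y of lid_short in the frame of lid_rack between -0.085 and 0.085 m and z of lid_short in the frame of lid_rack between 0.006 and 0.014 m and angle between each of lid_short, lid_long's own z axis and vertical below 0.1 rad and contact force between each of lid_short, lid_long and the fingers below 0.05 N and linear speed of each of lid_short, lid_long below 0.02 m/s and x of lid_long in the frame of lid_rack between 0.026 and 0.058 m and y of lid_long in the frame of lid_rack between -0.085 and 0.085 m and z of lid_long in the frame of lid_rack between 0.006 and 0.014 m), for 0.2 s.
2. the medium lid passes over the upright bats (height (world z) of lid_medium above 0.145 m and contact force between lid_medium and the fingers above 0.3 N and y of lid_medium in the frame of bat_stand between -0.06 and 0.06 m and x of lid_medium in the frame of bat_stand between -0.17 and 0.17 m), for 0.03 s.
At the end, for the whole second after the job is handed in: Medium lid held still, lip 3-20 mm above the box's rim, within 9 mm of centre along each box side, long sides within 7 deg, level within 5 deg, touching only the gripper; box moved under 8 mm; short and long lids flat, released, on their rows' floors, within 16 mm of the centre line (all of step 1 and x of lid_medium in the frame of box_mouth between -0.009 and 0.009 m and y of lid_medium in the frame of box_mouth between -0.009 and 0.009 m and z of lid_medium in the frame of box_mouth between 0.003 and 0.02 m and angle between the x axis of lid_medium and the x axis of clay_box, either way round below 0.13 rad and angle between lid_medium's own z axis and vertical below 0.09 rad and linear speed of lid_medium below 0.02 m/s and contact force between lid_medium and the fingers above 1 N and contact force between lid_medium and clay_box below 0.02 N and contact force between lid_medium and banding_wheel below 0.02 N and contact force between lid_medium and bat_stand below 0.02 N and distance of clay_box from where it was at the start of the episode below 0.008 m and angle between clay_box's own z axis and vertical below 0.05 rad); the arm keeps its last pose, push and grip.
It fails at once if the medium lid touches the box (contact force between lid_medium and clay_box above 0.3 N).
It fails at once if the medium lid or the arm knocks the bats (contact force between lid_medium and bat_stand above 0.3 N or contact force between the arm and bat_stand above 3 N).
It fails at once if the box is shifted (distance of clay_box from where it was at the start of the episode above 0.015 m).
It fails at once if a clay figure is moved or tipped, or a lid already in the rack is shifted (distance of any of figure_a, figure_b, rack_lid_short, rack_lid_long from where it was at the start of the episode above 0.015 m or angle between any of figure_a, figure_b's own z axis and vertical above 0.3 rad).
It fails at once if a lid is dropped ((contact force between lid_short and the fingers below 0.05 N and linear speed of lid_short above 0.5 m/s) or (contact force between lid_medium and the fingers below 0.05 N and linear speed of lid_medium above 0.5 m/s) or (contact force between lid_long and the fingers below 0.05 N and linear speed of lid_long above 0.5 m/s)).
It also fails if it takes over 67 s, if anything falls off the work surface, if the arm or the gripper's body presses on something with over 40 N, if the wrist force passes 120 N, or if a joint passes its speed limit or range.

## Working session

There is one attempt and no reset: what is moved stays moved. The work goes in short steps, Python scripts to look and compute and a tool call to move; the robot and the scene stay as the last step left them, time stands still between calls to the robot, and variables do not carry over. Pictures are saved under pics/ and viewed, about 8 in all and at most 12, crops included, and the job is handed in when it is done.

Besides the shell and the picture viewer there is one more tool, called after ">>>" as name(argument=value, ...), one argument or row to a line, values as JSON. apply_moves: Moves the arm, as the interface text tells. Its arguments: {"type":"object","properties":{"targets":{"type":"string"},"force":{"type":"number"}},"required":["targets"]}

```bash
mkdir -p pics; cat > h.py <<'E'
from bench import *
import numpy as np, cv2
from scipy.spatial.transform import Rotation as R
def cam(n):
    m=camera_model(n); a=np.array(m["attitude"],float)
    Rm=a if a.shape==(3,3) else (R.from_euler('xyz',a,degrees=True).as_matrix())
    return m,Rm,np.array(m["position"],float)
def ray(n,rc):
    m,Rm,p=cam(n); u=(rc[1]-m["cx"])/m["fx"]; v=(rc[0]-m["cy"])/m["fy"]
    rd=np.hypot(u,v); r=rd
    for _ in range(30): r=rd/(1+m["k1"]*r*r)
    s=r/rd if rd>0 else 1
    return p,Rm@np.array([u*s,-v*s,-1])
def atz(n,rc,z):
    p,d=ray(n,rc); return p+d*(z-p[2])/d[2]
def proj(n,P):
    m,Rm,p=cam(n); c=(np.atleast_2d(P)-p)@Rm; x=c[:,0]/-c[:,2]; y=-c[:,1]/-c[:,2]
    k=1+m["k1"]*(x*x+y*y); return np.c_[m["cy"]+m["fy"]*y*k, m["cx"]+m["fx"]*x*k]
E
python3 - <<'E'
from h import *
for n in("top","side"):
    print(camera_model(n)); i=snapshot(n); cv2.imwrite(f"pics/{n}0.png",i[:,:,::-1]); 
    if n=="top":
        for q in("lid_short","lid_medium","lid_long","ware_board","lid_rack","bat_stand","clay_box","box_mouth","figure_a","banding_wheel","short_free","long_free"):
            zq=dict(lid_short=12,lid_medium=12,lid_long=12,clay_box=60,box_mouth=130,banding_wheel=0,short_free=10,long_free=10).get(q,0)
            for d in place_of(n,q)[:5]: print(q,np.round(d["at"],1),round(d["confidence"],2),np.round(atz(n,d["at"],zq),0)[:2])
print(sense())
E
```

```text
{'fx': 427.2548692123287, 'fy': 427.2548692123287, 'cx': 262.3427449106136, 'cy': 188.40706315151297, 'k1': -0.08424405427163012, 'position': array([ 326.4896471 ,  -74.47261486, 1474.38552804]), 'attitude': array([  6.45956988,   0.26139744, -89.85611491])}
lid_short [187.9 334.8] 0.6 [ 494. -317.]
lid_medium [198.5 309. ] 0.67 [ 457. -228.]
lid_long [180.8 414.5] 0.98 [ 520. -597.]
lid_long [259.7 317.8] 0.9 [ 249. -256.]
lid_long [176.7 358.2] 0.84 [ 534. -400.]
ware_board [160.3 252.3] 0.66 [592. -32.]
ware_board [189.7 335.3] 0.62 [ 489. -321.]
lid_rack [157.6 253.9] 0.92 [602. -37.]
lid_rack [178.1 360.8] 0.74 [ 530. -411.]
lid_rack [199.1 304.8] 0.38 [ 456. -215.]
bat_stand [185.6 195.7] 0.71 [503. 165.]
clay_box [186.5 138.6] 0.73 [492. 348.]
clay_box [181.4 268.2] 0.49 [510. -87.]
clay_box [179.5 358.6] 0.33 [ 517. -390.]
box_mouth [188.1 138. ] 0.58 [479. 329.]
box_mouth [180.6 239.1] 0.27 [503.   6.]
figure_a [134.8 130.7] 0.73 [685. 402.]
figure_a [238.7 163.4] 0.48 [318. 274.]
figure_a [190.6 148.7] 0.4 [485. 330.]
banding_wheel [194.2 149.8] 0.83 [472. 326.]
short_free 
[... 306 characters left out ...]
.67474468, -158.35644903])}
{'time': 0.7, 'joint_pos': array([-7.14693952e+01,  7.46945614e+00,  8.52655902e+01, -2.75467022e-03,
        8.72605329e+01, -4.89303825e+00]), 'qd': array([-0.05844303,  0.00534927,  0.07908717, -0.11992988,  0.05933904,
        0.04923119]), 'joint_efforts': array([ 5.65288865e-04, -5.69142473e+01, -5.00753582e+01, -2.42324340e-04,
        8.23604223e-04, -4.08572964e-05]), 'tool_pos': array([ 238.52925699, -550.57850684,  231.33127141]), 'tcp_rot': array([ 1.79996881e+02, -4.16993496e-03, -6.65762253e+01]), 'ft_force': array([-0.59343501,  0.790066  , -1.00351894]), 'wrist_torque': array([-0.01518035, -0.02158292, -0.02557027]), 'finger_gap': 85.3600849457016}
```

View pics/top0.png

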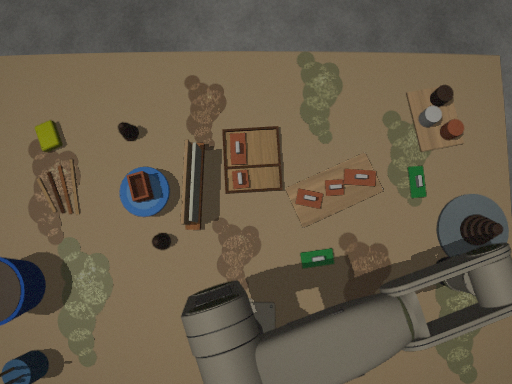

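View pics/side0.png

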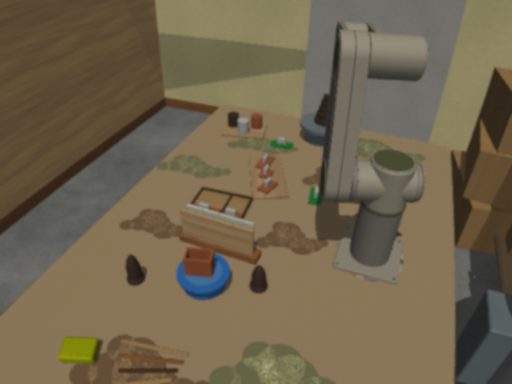

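Candidates: the three terracotta lids on the board at (198,309), (187,335) and (177,360) are the real ones. The green look-alikes at (181,415) and (259,317) are to be left alone, and the rack lids at (148,238) and (179,240) are bystanders. Next I measure the lids and check them in a crop.

```bash
cat > seg.py <<'E'
from h import *
def plates(img,zt,box,n="top"):
    """terracotta blobs in box(r0,r1,c0,c1): min-area rect on plane zt"""
    r0,r1,c0,c1=box; K=6
    big=cv2.resize(img[r0:r1,c0:c1],None,fx=K,fy=K,interpolation=cv2.INTER_CUBIC)
    hsv=cv2.cvtColor(big,cv2.COLOR_RGB2HSV)
    m=((hsv[...,0]<12)&(hsv[...,1]>130)&(hsv[...,2]>90)).astype(np.uint8)
    m=cv2.morphologyEx(m,cv2.MORPH_OPEN,np.ones((7,7)))
    m=cv2.morphologyEx(m,cv2.MORPH_CLOSE,np.ones((25,25)))
    w=((hsv[...,1]<70)&(hsv[...,2]>130)).astype(np.uint8)
    out=[]
    def rects(mask,z,amin):
        o=[]
        for c in cv2.findContours(mask,cv2.RETR_EXTERNAL,cv2.CHAIN_APPROX_NONE)[0]:
            if cv2.contourArea(c)<amin: continue
            rc=[((p[1]+.5)/K-.5+r0,(p[0]+.5)/K-.5+c0) for p in c[:,0]]
            P=np.array([atz(n,q,z)[:2] for q in rc],np.float32)
            (cx,cy),(a,b),t=cv2.minAreaRect(P)
            if a<b: a,b,t=b,a,t+90
            o.append((round(cx,1),round(cy,1),round(a,1),round(b,1),round((t+90)%180-90,1),np.round(np.mean(rc,0),1)))
        return o
    return rects(m,zt,36*30),rects(w,zt+30,36*6),big,m,w
E
python3 - <<'E'
from seg import *
i=snapshot("top")
for nm,z,b in(("board",26,(150,230,280,390)),("rack",24,(120,200,215,290)),("box",130,(160,215,115,175))):
    p,w,big,m,wm=plates(i,z,b); print(nm); [print(" plate",x) for x in p]; [print(" white",x) for x in w]
    if nm=="board":
        cv2.imwrite("pics/board.png",big[:,:,::-1])
# rack outline dark pixels
hsv=cv2.cvtColor(i,cv2.COLOR_RGB2HSV)[120:200,215:290]
m=(hsv[...,2]<85).astype(np.uint8); c=max(cv2.findContours(m,cv2.RETR_EXTERNAL,cv2.CHAIN_APPROX_NONE)[0],key=lambda c:cv2.contourArea(cv2.convexHull(c)))
P=np.array([atz("top",(q[1]+120,q[0]+215),20)[:2] for q in c[:,0]],np.float32); print("rack",cv2.minAreaRect(P))
# bats & figures
snapshot("side")
for q in("lid_rack","bat_stand","figure_a","banding_wheel","box_mouth","lid_short","lid_medium","lid_long"):
    z=dict(box_mouth=130,lid_short=12,lid_medium=12,lid_long=12).get(q,0)
    for d in place_of("side",q)[:3]: print(q,np.round(d["at"],1),round(d["confidence"],2),np.round(atz("side",d["at"],z),0)[:2])
E
```

```text
board
 plate (496.6, -316.9, 296.0, 91.7, -68.1, array([187.1, 334.9]))
 white (457.5, -225.5, 36.4, 12.0, 77.1, array([197.3, 309.6]))
 white (495.5, -312.2, 37.2, 11.1, -86.3, array([185.9, 335.5]))
 white (531.8, -400.3, 35.0, 11.9, 88.7, array([175.6, 361.2]))Traceback (most recent call last):
  File "<stdin>", line 4, in <module>
  File "seg.py", line 22, in plates
    return rects(m,zt,36*30),rects(w,zt+30,36*6),big,m,w
                             ~~~~~^^^^^^^^^^^^^^
  File "seg.py", line 17, in rects
    P=np.array([atz(n,q,z)[:2] for q in rc],np.float32)
                ~~~^^^^^^^
  File "h.py", line 15, in atz
    p,d=ray(n,rc); return p+d*(z-p[2])/d[2]
        ~~~^^^^^^
  File "h.py", line 9, in ray
    m,Rm,p=cam(n); u=(rc[1]-m["cx"])/m["fx"]; v=(rc[0]-m["cy"])/m["fy"]
           ~~~^^^
  File "h.py", line 5, in cam
    m=camera_model(n); a=np.array(m["attitude"],float)
ValueError: time passes only in moves, steps and waits
```

View pics/board.png

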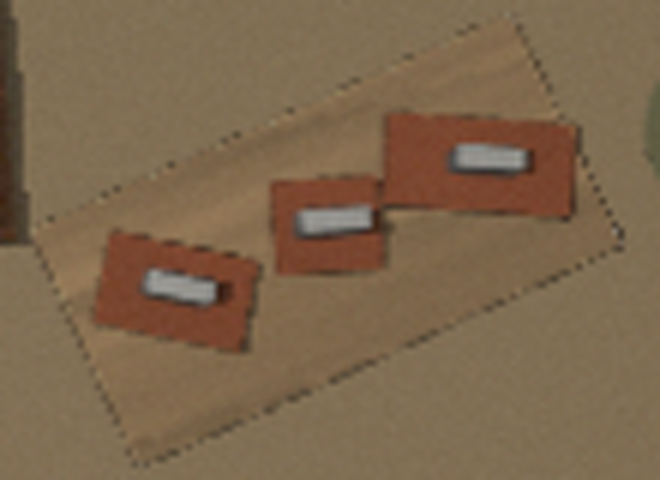

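The crop shows medium at the left (handle at crop 290,180), short in the middle (220,335) and long at the right (157,490). Short and long nearly touch at a corner.

```bash
sed -i 's/^def cam(n):/from functools import lru_cache\n@lru_cache(None)\ndef cam(n):/' h.py
sed -i 's/    m=cv2.morphologyEx(m,cv2.MORPH_CLOSE.*//; s/^    out=\[\]/    m=m|cv2.dilate(w,np.ones((15,15))); m=cv2.morphologyEx(m,cv2.MORPH_OPEN,np.ones((31,31)))/' seg.py
cat > meas.py <<'E'
from seg import *
i=snapshot("top")
for nm,z,b in(("board",26,(150,230,280,390)),("rack",24,(120,200,215,290)),("box",130,(160,215,115,175))):
    p,w,big,m,wm=plates(i,z,b); print(nm); [print(" plate",x) for x in p]; [print(" white",x) for x in w]
    if nm!="board": cv2.imwrite(f"pics/{nm}.png",big[:,:,::-1])
hsv=cv2.cvtColor(i,cv2.COLOR_RGB2HSV)[120:200,215:290]
m=(hsv[...,2]<85).astype(np.uint8); c=max(cv2.findContours(m,cv2.RETR_EXTERNAL,cv2.CHAIN_APPROX_NONE)[0],key=lambda c:cv2.contourArea(cv2.convexHull(c)))
P=np.array([atz("top",(q[1]+120,q[0]+215),20)[:2] for q in c[:,0]],np.float32); print("rack",cv2.minAreaRect(P))
snapshot("side")
for q in("lid_rack","bat_stand","figure_a","banding_wheel","box_mouth","lid_short","lid_medium","lid_long"):
    z=dict(box_mouth=130,lid_short=12,lid_medium=12,lid_long=12).get(q,0)
    for d in place_of("side",q)[:3]: print(q,np.round(d["at"],1),round(d["confidence"],2),np.round(atz("side",d["at"],z),0)[:2])
a=cv2.imread("pics/rack.png");b=cv2.imread("pics/box.png");h=max(a.shape[0],b.shape[0])
f=lambda x:cv2.copyMakeBorder(x,0,h-x.shape[0],0,0,cv2.BORDER_CONSTANT)
o=np.hstack([f(a),f(b)]); cv2.imwrite("pics/rb.png",o)
E
python3 meas.py
```

```text
board
 plate (477.7, -297.3, 27.1, 18.3, -89.9, array([192.2, 329.6]))
 plate (457.9, -225.6, 85.2, 54.2, 79.1, array([199. , 307.3]))
 plate (480.7, -331.3, 24.4, 18.3, -89.9, array([191.5, 339.6]))
 plate (506.2, -317.3, 45.8, 32.7, -89.9, array([183.9, 335.4]))
 plate (541.3, -401.3, 30.6, 30.5, 88.7, array([173.9, 359.5]))
 plate (530.3, -400.8, 108.8, 52.8, 85.9, array([177.8, 359.4]))
 white (457.6, -225.6, 36.4, 11.7, 77.7, array([197.3, 309.6]))
 white (495.3, -312.3, 36.7, 11.0, -87.1, array([185.9, 335.4]))
 white (531.8, -400.3, 35.1, 12.0, 88.8, array([175.6, 361.2]))
rack
 plate (518.2, 18.9, 49.7, 33.8, 0.5, array([180., 237.]))
 plate (594.6, 16.5, 50.8, 35.0, -89.9, array([158.4, 238.1]))
 plate (649.4, 19.8, 70.0, 49.8, 0.7, array([142. , 236.6]))
 white (523.5, 10.5, 36.9, 11.9, 7.6, array([177.7, 239.3]))
 white (631.0, 18.8, 36.8, 10.2, 2.4, array([146.2, 236.9]))
box
rack ((592.5394287109375, -34.45282745361328), (226.4932098388672, 202.7624969482422), 3.5939080715179443)
lid_rack [210.6 215.3] 0.89 [601. -18.]
bat_stand [246.6 219.1] 0.78 [502. 160.]
figure_a [288.1 260. ] 0.75 [302. 282.]
figure_a [277.9 134.4] 0.59 [697. 401.]
banding_wheel [285.  202.7] 0.9 [476. 340.]
box_mouth [254.9 197.1] 0.97 [488. 337.]
lid_short [176.5 265.1] 0.68 [ 494. -301.]
lid_short [281.6 201.7] 0.37 [480. 337.]
lid_medium [190.1 265.3] 0.73 [ 459. -207.]
lid_long [161.4 264.1] 0.66 [ 540. -416.]
lid_long [145.2 278.5] 0.51 [ 525. -585.]
lid_long [195.6 314.5] 0.51 [ 258. -249.]
```

View pics/rb.png

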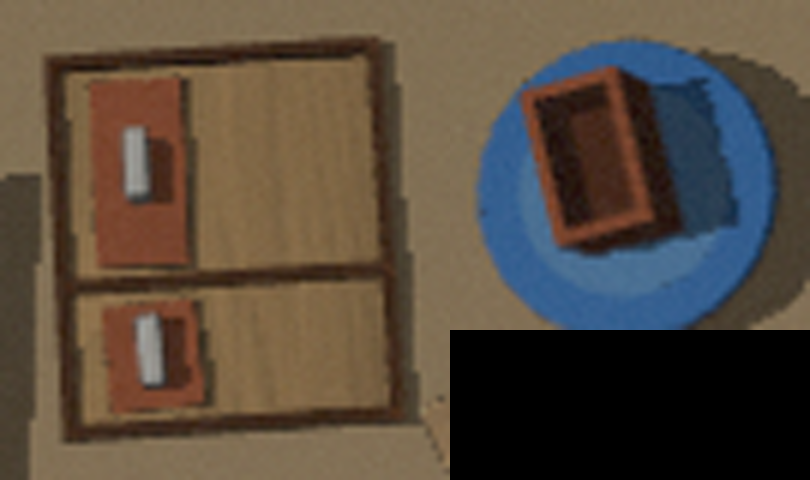

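Rack crop: outer corners at about (45,57), (378,40), (403,420) and (68,440); the right half of both rows is free. Box crop: rim corners at about (522,95), (614,66), (656,222) and (563,247). I turn these into poses and write the move planner.

```bash
cat > plan.py <<'E'
import numpy as np, sys
def wrap(a): return (a+180)%360-180
def plan(start,wps,vmax=38,wmax=6.5):
    """start (x,y,z,yaw,grip cm); wps list of (x,y,z,yaw,grip,minrows). Prints calls of 5 rows, tool pointing down."""
    rows=[]; c=np.array(start,float)
    for w in wps:
        t=np.array(w[:5],float); d=t-c; d[3]=wrap(d[3])
        n=int(max(np.ceil(np.linalg.norm(d[:3])/vmax),np.ceil(abs(d[3])/wmax),w[5] if len(w)>5 else 1))
        for k in range(1,n+1): q=c+d*k/n; q[4]=t[4]; rows.append(q)
        c=c+d; c[4]=t[4]
    while len(rows)%5: rows.append(rows[-1])
    b=np.array(start,float); 
    for i in range(0,len(rows),5):
        a=np.radians(b[3]); out=[]
        for q in rows[i:i+5]:
            dx,dy,dz=(q-b)[:3]/10
            tx=np.cos(a)*dx+np.sin(a)*dy; ty=np.sin(a)*dx-np.cos(a)*dy
            out.append(f"0 0 {-np.radians(q[3]-b[3]):.3f} {tx:.2f} {ty:.2f} {-dz:.2f} {q[4]:g}")
        print("; ".join(out)); b=rows[i+4]
    print("end",np.round(b,1))
E
python3 - <<'E'
from h import *
def P(px,off,z,x0=0): return np.array([atz("top",((p[1]+.5)/6-.5+off[0],(p[0]-x0+.5)/6-.5+off[1]),z)[:2] for p in px])
r=P([(45,57),(378,40),(403,420),(68,440)],(120,215),20)
def ang(v): return np.degrees(np.arctan2(v[1],v[0]))
print("rack",r.mean(0),"x-axis",ang(r[0]-r[3]),ang(r[1]-r[2]),"y",ang(r[0]-r[1])-90,ang(r[3]-r[2])-90,[np.linalg.norm(r[i]-r[i-1]) for i in range(4)])
b=P([(522,95),(614,66),(656,222),(563,247)],(160,115),130,450)
print("box",b.mean(0),ang(b[0]-b[3]),ang(b[1]-b[2]),[np.linalg.norm(b[i]-b[i-1]) for i in range(4)])
th=np.radians(np.mean([ang(r[0]-r[3]),ang(r[1]-r[2]),ang(r[0]-r[1])-90,ang(r[3]-r[2])-90]))
for n,x in(("short",-66),("long",42)):
    print(n,r.mean(0)+[np.cos(th)*x+np.sin(th)*45,np.sin(th)*x-np.cos(th)*45])
print(np.degrees(th))
from plan import plan
s=sense();plan([*s["tool_pos"],s["tcp_rot"][2],8.5],[(495.5,-312.5,90,2.8,8.5),(495.5,-312.5,32,2.8,8.5,3)])
E
```

```text
rack [592.83460411 -30.75541873] x-axis 4.169360719162482 3.562940302073725 y 3.0339557648759268 3.553119747994714 [np.float64(224.49997544360104), np.float64(193.95403324085183), np.float64(222.72957694544613), np.float64(191.56969907478026)]
box [486.33217663 330.55838084] 17.267530890023977 16.973021255474027 [np.float64(85.34064038702641), np.float64(51.88137722101284), np.float64(87.4995788021039), np.float64(51.4647809785427)]
short [529.77316031 -79.78861469]
long [637.5624259  -73.04515694]
3.579844133526712
0 0 -0.110 -1.06 -3.00 1.28 8.5; 0 0 -0.220 -2.11 -6.01 2.57 8.5; 0 0 -0.330 -3.17 -9.01 3.85 8.5; 0 0 -0.440 -4.23 -12.01 5.14 8.5; 0 0 -0.550 -5.29 -15.02 6.42 8.5
0 0 -0.110 0.67 -3.11 1.28 8.5; 0 0 -0.220 1.34 -6.23 2.57 8.5; 0 0 -0.330 2.01 -9.34 3.85 8.5; 0 0 -0.440 2.68 -12.45 5.14 8.5; 0 0 -0.550 3.35 -15.57 6.42 8.5
0 0 -0.110 2.20 -2.30 1.28 8.5; 0 0 -0.110 2.20 -2.30 3.22 8.5; 0 0 -0.110 2.20 -2.30 5.15 8.5; 0 0 -0.110 2.20 -2.30 7.08 8.5; 0 0 -0.110 2.20 -2.30 7.08 8.5
end [ 495.5 -312.5   32.     2.8    8.5]
```

>>> apply_moves(
  targets="0 0 -0.11 -1.06 -3 1.28 8.5; 0 0 -0.22 -2.11 -6.01 2.57 8.5; 0 0 -0.33 -3.17 -9.01 3.85 8.5; 0 0 -0.44 -4.23 -12.01 5.14 8.5; 0 0 -0.55 -5.29 -15.02 6.42 8.5",
  force=40,
)

```text
time: 1.75
tool_pos: [356.1, -441.4, 166.7]
tcp_rot: [180.0, -0.0, -34.8]
ft_force: [-0.4, -0.7, -0.6]
finger_gap: 85.0
```

>>> apply_moves(
  targets="0 0 -0.11 0.67 -3.11 1.28 8.5; 0 0 -0.22 1.34 -6.23 2.57 8.5; 0 0 -0.33 2.01 -9.34 3.85 8.5; 0 0 -0.44 2.68 -12.45 5.14 8.5; 0 0 -0.55 3.35 -15.57 6.42 8.5",
)

```text
time: 2.25
tool_pos: [473.1, -333.2, 102.5]
tcp_rot: [180.0, -0.0, -3.3]
ft_force: [-0.0, -0.5, -0.5]
finger_gap: 84.6
```

>>> apply_moves(
  targets="0 0 -0.11 2.2 -2.3 1.28 8.5; 0 0 -0.11 2.2 -2.3 2.5 4; 0 0 -0.11 2.2 -2.3 3.7 4; 0 0 -0.11 2.2 -2.3 3.7 4; 0 0 -0.11 2.2 -2.3 3.7 4",
)

```text
time: 2.75
tool_pos: [494.7, -313.2, 65.7]
tcp_rot: [-180.0, 0.0, 2.6]
ft_force: [0.1, 0.2, 0.7]
finger_gap: 39.8
```

```bash
python3 - <<'E'
from h import *
s=sense(); print(s["time"],s["tool_pos"],s["tcp_rot"],s["finger_gap"],s["ft_force"])
i=snapshot("top");j=snapshot("side")
a=cv2.resize(i[140:240,260:400,::-1],None,fx=3.6,fy=3.6,interpolation=cv2.INTER_CUBIC)
b=cv2.resize(j[130:230,220:320,::-1],None,fx=3.6,fy=3.6,interpolation=cv2.INTER_CUBIC)[:a.shape[0]]
o=np.hstack([a,b])[:,:800];cv2.imwrite("pics/g1.png",o);print(o.shape)
E
```

```text
2.75 [ 494.70409543 -313.22789937   65.73126569] [-1.79982277e+02  4.13359958e-02  2.63486148e+00] 39.78835756502651 [0.07092725 0.15643679 0.69532243]
(360, 800, 3)
```

View pics/g1.png

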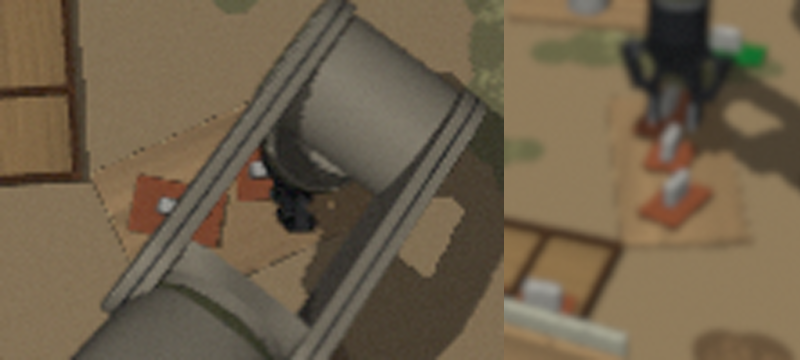

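```bash
python3 - <<'E'
from h import *
pts=np.array([[494.7,-313.2,65.7],[495.5,-312.4,56],[531.8,-400,56],[457.7,-225.6,56],[494.7-42,-313,75],[494.7+42,-313,75],[530,-80,10]])
for n,f in(("top",lambda p:((p[:,1]-260)*3.6,(p[:,0]-140)*3.6)),("side",lambda p:((p[:,1]-220)*3.6+504,(p[:,0]-130)*3.6))):
    p=proj(n,pts);print(n,np.round(p,1).tolist(),np.round(np.c_[f(p)],0).tolist())
E
```

```text
top [[185.9, 336.2], [186.0, 335.4], [175.4, 361.2], [197.3, 309.7], [198.3, 336.8], [173.0, 336.4], [177.6, 266.0]] [[274.0, 165.0], [272.0, 166.0], [364.0, 127.0], [179.0, 206.0], [276.0, 210.0], [275.0, 119.0], [22.0, 135.0]]
side [[164.8, 266.3], [166.7, 265.9], [155.3, 264.9], [179.1, 267.5], [165.0, 275.6], [161.0, 257.2], [203.8, 237.9]] [[671.0, 125.0], [669.0, 132.0], [666.0, 91.0], [675.0, 177.0], [704.0, 126.0], [638.0, 111.0], [568.0, 266.0]]
```

The side view shows the fingers astride the middle (short) lid: its handle is at crop (670,140) and the tips at about (640–704,120), which matches the projection. I go down and grip.

>>> apply_moves(
  targets="0 0 0 0 0 1.2 4; 0 0 0 0 0 2.4 4; 0 0 0 0 0 3.4 4; 0 0 0 0 0 3.4 4; 0 0 0 0 0 3.4 4",
)

```text
time: 3.35
tool_pos: [495.1, -312.1, 31.1]
tcp_rot: [-179.9, 0.1, 2.7]
ft_force: [0.1, 0.6, 0.6]
finger_gap: 39.8
```

>>> apply_moves(
  targets="0 0 0 0 0 0 1.0; 0 0 0 0 0 0 1.0; 0 0 0 0 0 0 1.0; 0 0 0 0 0 0 1.0; 0 0 0 0 0 0 1.0",
  force=40,
)

```text
time: 3.85
tool_pos: [496.0, -312.9, 32.6]
tcp_rot: [180.0, -0.1, 2.8]
ft_force: [0.7, 0.4, 4.1]
finger_gap: 13.2
```

```bash
python3 - <<'E'
from plan import plan
plan([495.5,-312.5,32,2.8,1],[(495.5,-312.5,52,2.8,1,3),(495.5,-312.5,110,2.8,1,2),(530,-80,110,-86.4,1),(530,-80,45,-86.4,1,4)])
E
```

```text
0 0 -0.000 0.00 0.00 -0.67 1; 0 0 -0.000 0.00 0.00 -1.33 1; 0 0 -0.000 0.00 0.00 -2.00 1; 0 0 -0.000 0.00 0.00 -4.90 1; 0 0 -0.000 0.00 0.00 -7.80 1
0 0 0.111 0.33 -1.65 -0.00 1; 0 0 0.222 0.65 -3.29 -0.00 1; 0 0 0.334 0.98 -4.94 -0.00 1; 0 0 0.445 1.31 -6.59 -0.00 1; 0 0 0.556 1.64 -8.23 -0.00 1
0 0 0.111 -0.59 -1.57 -0.00 1; 0 0 0.222 -1.18 -3.14 -0.00 1; 0 0 0.334 -1.77 -4.71 -0.00 1; 0 0 0.445 -2.36 -6.29 -0.00 1; 0 0 0.556 -2.96 -7.86 -0.00 1
0 0 0.111 -1.33 -1.02 -0.00 1; 0 0 0.222 -2.66 -2.05 -0.00 1; 0 0 0.334 -3.99 -3.07 -0.00 1; 0 0 0.445 -5.33 -4.09 -0.00 1; 0 0 0.445 -5.33 -4.09 1.62 1
0 0 -0.000 0.00 -0.00 1.62 1; 0 0 -0.000 0.00 -0.00 3.25 1; 0 0 -0.000 0.00 -0.00 4.88 1; 0 0 -0.000 0.00 -0.00 4.88 1; 0 0 -0.000 0.00 -0.00 4.88 1
end [530.  -80.   45.  -86.4   1. ]
```

>>> apply_moves(
  targets="0 0 0 0 0 -0.67 1; 0 0 0 0 0 -1.33 1; 0 0 0 0 0 -2 1; 0 0 0 0 0 -4.9 1; 0 0 0 0 0 -7.8 1",
)

```text
time: 4.35
tool_pos: [494.8, -312.0, 110.2]
tcp_rot: [-179.9, 0.1, 2.7]
ft_force: [0.8, -0.3, -0.4]
finger_gap: 13.3
```

>>> apply_moves(
  targets="0 0 0.111 0.33 -1.65 0 1; 0 0 0.222 0.65 -3.29 0 1; 0 0 0.334 0.98 -4.94 0 1; 0 0 0.445 1.31 -6.59 0 1; 0 0 0.556 1.64 -8.23 0 1",
)

```text
time: 4.85
tool_pos: [508.1, -228.9, 110.5]
tcp_rot: [-180.0, -0.0, -29.4]
ft_force: [-0.7, 0.3, -0.7]
finger_gap: 13.2
```

>>> apply_moves(
  targets="0 0 0.111 -0.59 -1.57 0 1; 0 0 0.222 -1.18 -3.14 0 1; 0 0 0.334 -1.77 -4.71 0 1; 0 0 0.445 -2.36 -6.29 0 1; 0 0 0.556 -2.96 -7.86 0 1",
)

```text
time: 5.35
tool_pos: [520.5, -145.8, 110.5]
tcp_rot: [-180.0, -0.0, -61.2]
ft_force: [-0.0, -0.2, -0.6]
finger_gap: 13.1
```

>>> apply_moves(
  targets="0 0 0.111 -1.33 -1.02 0 1; 0 0 0.222 -2.66 -2.05 0 1; 0 0 0.334 -3.99 -3.07 0 1; 0 0 0.445 -5.33 -4.09 0 1; 0 0 0.445 -5.33 -4.09 1.62 1",
)

```text
time: 5.85
tool_pos: [532.5, -78.6, 96.5]
tcp_rot: [-179.7, -0.0, -86.6]
ft_force: [1.0, -0.5, -0.9]
finger_gap: 13.6
```

>>> apply_moves(
  targets="0 0 0 0 0 1.62 1; 0 0 0 0 0 3.25 1; 0 0 0 0 0 4.5 1; 0 0 0 0 0 4.5 1; 0 0 0 0 0 4.5 1",
)

```text
time: 6.35
tool_pos: [530.3, -80.1, 49.0]
tcp_rot: [180.0, 0.0, -86.5]
ft_force: [-0.6, -1.0, -0.7]
finger_gap: 13.0
```

```bash
python3 - <<'E'
from h import *
s=sense(); print(s["time"],s["tool_pos"],s["tcp_rot"],s["finger_gap"],s["ft_force"])
i=snapshot("top");j=snapshot("side")
a=cv2.resize(i[110:220,200:400,::-1],None,fx=3.5,fy=3.5,interpolation=cv2.INTER_CUBIC)[:,:420]
b=cv2.resize(j[150:260,180:290,::-1],None,fx=3.5,fy=3.5,interpolation=cv2.INTER_CUBIC)
o=np.hstack([a,b])[:,:800];cv2.imwrite("pics/g2.png",o);print(o.shape)
E
```

```text
6.35 [530.30839867 -80.06999713  49.0086037 ] [ 1.79992480e+02  2.25586617e-03 -8.64646244e+01] 12.981832713759953 [-0.5978657  -1.03758432 -0.67618375]
(385, 800, 3)
```

View pics/g2.png

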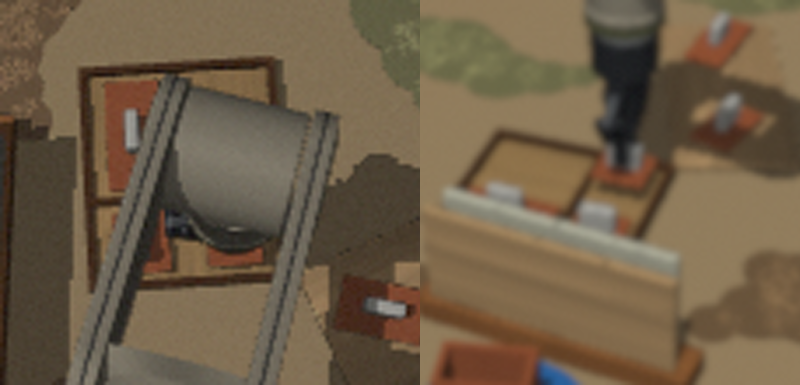

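The short lid is held level over the free half of the short row (left crop 235,250; right crop 627,165). I lower it and release.

>>> apply_moves(
  targets="0 0 0 0 0 0.6 1; 0 0 0 0 0 1.2 1; 0 0 0 0 0 1.6 1; 0 0 0 0 0 1.8 1; 0 0 0 0 0 1.8 1",
)

```text
time: 6.95
tool_pos: [530.2, -80.0, 30.6]
tcp_rot: [180.0, 0.0, -86.5]
ft_force: [0.2, 0.5, -0.2]
finger_gap: 13.3
```

>>> apply_moves(
  targets="0 0 0 0 0 0.1 1; 0 0 0 0 0 0.1 1; 0 0 0 0 0 0.1 4; 0 0 0 0 0 0.1 4; 0 0 0 0 0 0.1 4",
)

```text
time: 7.45
tool_pos: [530.2, -80.0, 29.5]
tcp_rot: [180.0, 0.0, -86.5]
ft_force: [0.4, -0.0, 0.5]
finger_gap: 40.0
```

```bash
python3 - <<'E'
from plan import plan
# medium speed on to long lid
plan([530,-80,30,-86.4,4],[(530,-80,50,-86.4,4,3),(530,-80,110,-86.4,4,2),(531,-400.5,110,-4.1,4),(531,-400.5,32,-4.1,4,4)])
E
```

```text
0 0 -0.000 0.00 -0.00 -0.67 4; 0 0 -0.000 0.00 -0.00 -1.33 4; 0 0 -0.000 0.00 -0.00 -2.00 4; 0 0 -0.000 0.00 -0.00 -5.00 4; 0 0 -0.000 0.00 -0.00 -8.00 4
0 0 -0.110 2.46 0.15 -0.00 4; 0 0 -0.221 4.92 0.29 -0.00 4; 0 0 -0.331 7.38 0.44 -0.00 4; 0 0 -0.442 9.84 0.59 -0.00 4; 0 0 -0.552 12.31 0.74 -0.00 4
0 0 -0.110 2.02 1.42 -0.00 4; 0 0 -0.221 4.04 2.83 -0.00 4; 0 0 -0.331 6.05 4.25 -0.00 4; 0 0 -0.442 8.07 5.67 -0.00 4; 0 0 -0.552 10.09 7.08 -0.00 4
0 0 -0.110 0.97 2.26 -0.00 4; 0 0 -0.221 1.95 4.53 -0.00 4; 0 0 -0.331 2.92 6.79 -0.00 4; 0 0 -0.331 2.92 6.79 1.95 4; 0 0 -0.331 2.92 6.79 3.90 4
0 0 -0.000 0.00 -0.00 1.95 4; 0 0 -0.000 0.00 -0.00 3.90 4; 0 0 -0.000 0.00 -0.00 3.90 4; 0 0 -0.000 0.00 -0.00 3.90 4; 0 0 -0.000 0.00 -0.00 3.90 4
end [ 531.  -400.5   32.    -4.1    4. ]
```

>>> apply_moves(
  targets="0 0 0 0 0 -0.67 4; 0 0 0 0 0 -1.33 4; 0 0 0 0 0 -2 4; 0 0 0 0 0 -5 4; 0 0 0 0 0 -8 4",
)

```text
time: 7.95
tool_pos: [529.6, -79.8, 110.3]
tcp_rot: [179.9, 0.0, -86.5]
ft_force: [0.1, 0.3, -0.4]
finger_gap: 40.1
```

>>> apply_moves(
  targets="0 0 -0.11 2.46 0.15 0 4; 0 0 -0.221 4.92 0.29 0 4; 0 0 -0.331 7.38 0.44 0 4; 0 0 -0.442 9.84 0.59 0 4; 0 0 -0.552 12.31 0.74 0 4",
)

```text
time: 8.45
tool_pos: [530.7, -204.4, 110.6]
tcp_rot: [-180.0, -0.1, -54.6]
ft_force: [0.2, -0.3, -0.7]
finger_gap: 40.3
```

>>> apply_moves(
  targets="0 0 -0.11 2.02 1.42 0 4; 0 0 -0.221 4.04 2.83 0 4; 0 0 -0.331 6.05 4.25 0 4; 0 0 -0.442 8.07 5.67 0 4; 0 0 -0.552 10.09 7.08 0 4",
)

```text
time: 8.95
tool_pos: [530.9, -327.8, 110.5]
tcp_rot: [180.0, -0.0, -22.9]
ft_force: [-0.1, -0.5, 0.8]
finger_gap: 39.9
```

>>> apply_moves(
  targets="0 0 -0.11 0.97 2.26 0 4; 0 0 -0.221 1.95 4.53 0 4; 0 0 -0.331 2.92 6.79 0 4; 0 0 -0.331 2.92 6.79 1.5 4; 0 0 -0.331 2.92 6.79 3.4 4",
)

```text
time: 9.45
tool_pos: [531.5, -401.8, 76.8]
tcp_rot: [179.9, -0.1, -4.4]
ft_force: [-0.2, 0.3, -0.9]
finger_gap: 39.6
```

```bash
python3 - <<'E'
from seg import *
s=sense(); print(s["time"],s["tool_pos"],s["tcp_rot"][2],s["finger_gap"])
i=snapshot("top");j=snapshot("side")
for nm,z,b in(("rack",24,(120,200,215,300)),("board",26,(150,230,280,390))):
    p,w,*_=plates(i,z,b); print(nm); [print(" plate",x) for x in p]; [print(" white",x) for x in w]
a=cv2.resize(i[110:220,210:390,::-1],None,fx=3,fy=3,interpolation=cv2.INTER_CUBIC)[:,:500]
b=cv2.resize(j[130:240,190:290,::-1],None,fx=3,fy=3,interpolation=cv2.INTER_CUBIC)
o=np.hstack([a,b])[:,:800];cv2.imwrite("pics/g3.png",o)
E
```

```text
9.45 [ 531.54793224 -401.77466828   76.81187847] -4.392467111752723 39.64251172719765
rack
 plate (521.9, 18.3, 57.2, 32.6, 0.6, array([179.1, 237.1]))
 plate (529.3, -72.7, 58.8, 35.4, 0.2, array([176.9, 263.7]))
 plate (595.2, 16.5, 50.9, 36.2, -89.9, array([158.3, 238. ]))
 plate (649.4, 20.4, 70.0, 51.0, 0.7, array([142. , 236.5]))
 white (523.3, 10.5, 36.7, 11.7, 5.9, array([177.8, 239.3]))
 white (529.8, -80.3, 35.6, 11.7, 0.1, array([175.8, 266.2]))
 white (630.7, 19.0, 36.3, 9.6, 2.1, array([146.3, 236.8]))
board
 plate (438.0, -245.3, 36.6, 23.3, -89.9, array([203.7, 314.8]))
 plate (463.5, -210.6, 56.3, 49.7, 89.7, array([196.5, 303.5]))
 plate (514.4, -392.0, 20.6, 19.0, -89.9, array([181.7, 357. ]))
 white (457.6, -225.5, 36.3, 11.7, 77.3, array([197.3, 309.6]))
 white (531.4, -394.9, 19.9, 10.8, -89.8, array([175.8, 359.8]))
```

View pics/g3.png

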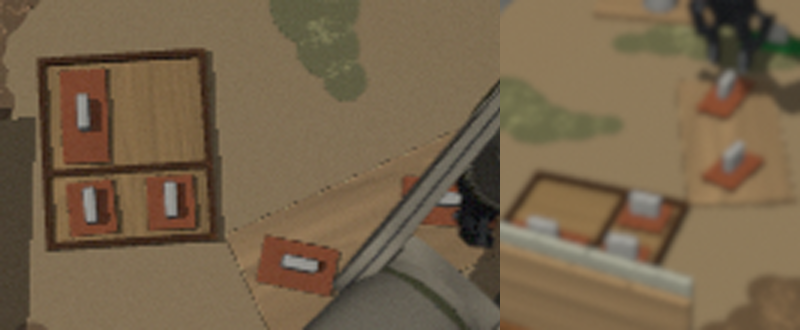

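The short lid sits square in the free half of its row (left crop 170,200). The gripper is above the long lid. Next: grip it and carry it to the wide row.

```bash
python3 - <<'E'
from plan import plan
plan([531,-400.5,32,-4.1,1],[(531,-400.5,52,-4.1,1,3),(531,-400.5,110,-4.1,1,2),(637.5,-73,110,-86.4,1),(637.5,-73,45,-86.4,1,4),(637.5,-73,31,-86.4,1,3)])
E
```

```text
0 0 -0.000 0.00 -0.00 -0.67 1; 0 0 -0.000 0.00 -0.00 -1.33 1; 0 0 -0.000 0.00 -0.00 -2.00 1; 0 0 -0.000 0.00 -0.00 -4.90 1; 0 0 -0.000 0.00 -0.00 -7.80 1
0 0 0.110 0.64 -2.57 -0.00 1; 0 0 0.221 1.27 -5.14 -0.00 1; 0 0 0.331 1.91 -7.71 -0.00 1; 0 0 0.442 2.55 -10.29 -0.00 1; 0 0 0.552 3.19 -12.86 -0.00 1
0 0 0.110 -0.81 -2.52 -0.00 1; 0 0 0.221 -1.61 -5.05 -0.00 1; 0 0 0.331 -2.42 -7.57 -0.00 1; 0 0 0.442 -3.23 -10.09 -0.00 1; 0 0 0.552 -4.04 -12.62 -0.00 1
0 0 0.110 -2.01 -1.72 -0.00 1; 0 0 0.221 -4.02 -3.45 -0.00 1; 0 0 0.331 -6.03 -5.17 -0.00 1; 0 0 0.331 -6.03 -5.17 1.62 1; 0 0 0.331 -6.03 -5.17 3.25 1
0 0 -0.000 0.00 -0.00 1.62 1; 0 0 -0.000 0.00 -0.00 3.25 1; 0 0 -0.000 0.00 -0.00 3.72 1; 0 0 -0.000 0.00 -0.00 4.18 1; 0 0 -0.000 0.00 -0.00 4.65 1
end [637.5 -73.   31.  -86.4   1. ]
```

>>> apply_moves(
  targets="0 0 0 0 0 1.5 4; 0 0 0 0 0 3 4; 0 0 0 0 0 4.4 4; 0 0 0 0 0 4.4 4; 0 0 0 0 0 4.4 4",
)

```text
time: 10.05
tool_pos: [530.4, -400.1, 31.0]
tcp_rot: [-180.0, 0.1, -4.2]
ft_force: [0.4, -0.0, -0.3]
finger_gap: 40.3
```

>>> apply_moves(
  targets="0 0 0 0 0 0 1.0; 0 0 0 0 0 0 1.0; 0 0 0 0 0 0 1.0; 0 0 0 0 0 0 1.0; 0 0 0 0 0 0 1.0",
  force=45,
)

```text
time: 10.55
tool_pos: [531.5, -401.1, 32.8]
tcp_rot: [179.9, -0.1, -4.2]
ft_force: [1.1, 0.9, 6.3]
finger_gap: 13.3
```

>>> apply_moves(
  targets="0 0 0 0 0 -0.67 1; 0 0 0 0 0 -1.33 1; 0 0 0 0 0 -2 1; 0 0 0 0 0 -4.9 1; 0 0 0 0 0 -7.8 1",
)

```text
time: 11.05
tool_pos: [529.9, -399.8, 109.5]
tcp_rot: [-179.9, 0.1, -4.2]
ft_force: [0.5, -0.6, -1.1]
finger_gap: 13.1
```

>>> apply_moves(
  targets="0 0 0.11 0.64 -2.57 0 1; 0 0 0.221 1.27 -5.14 0 1; 0 0 0.331 1.91 -7.71 0 1; 0 0 0.442 2.55 -10.29 0 1; 0 0 0.552 3.19 -12.86 0 1",
)

```text
time: 11.55
tool_pos: [572.3, -273.6, 110.1]
tcp_rot: [-180.0, -0.0, -36.1]
ft_force: [0.3, -0.8, -1.4]
finger_gap: 13.1
```

>>> apply_moves(
  targets="0 0 0.11 -0.81 -2.52 0 1; 0 0 0.221 -1.61 -5.05 0 1; 0 0 0.331 -2.42 -7.57 0 1; 0 0 0.442 -3.23 -10.09 0 1; 0 0 0.552 -4.04 -12.62 0 1",
)

```text
time: 12.05
tool_pos: [613.5, -147.6, 110.1]
tcp_rot: [-180.0, -0.0, -67.8]
ft_force: [0.5, -0.1, -1.3]
finger_gap: 13.1
```

>>> apply_moves(
  targets="0 0 0.11 -2.01 -1.72 0 1; 0 0 0.221 -4.02 -3.45 0 1; 0 0 0.331 -6.03 -5.17 0 1; 0 0 0.331 -6.03 -5.17 1.62 1; 0 0 0.331 -6.03 -5.17 3.25 1",
)

```text
time: 12.55
tool_pos: [638.5, -72.8, 77.2]
tcp_rot: [-179.9, -0.0, -86.3]
ft_force: [-1.1, 0.5, -2.0]
finger_gap: 13.0
```

>>> apply_moves(
  targets="0 0 0 0 0 1.6 1; 0 0 0 0 0 2.9 1; 0 0 0 0 0 2.9 1; 0 0 0 0 0 2.9 1; 0 0 0 0 0 2.9 1",
)

```text
time: 13.05
tool_pos: [638.6, -73.7, 49.1]
tcp_rot: [-179.9, -0.0, -86.5]
ft_force: [0.1, -0.1, -0.3]
finger_gap: 13.4
```

```bash
python3 - <<'E'
from seg import *
s=sense(); print(s["time"],s["tool_pos"],s["tcp_rot"],s["finger_gap"],s["ft_force"],s["wrist_torque"])
i=snapshot("top");j=snapshot("side")
a=cv2.resize(i[110:220,210:310,::-1],None,fx=4,fy=4,interpolation=cv2.INTER_CUBIC)
b=cv2.resize(j[150:260,170:260,::-1],None,fx=4,fy=4,interpolation=cv2.INTER_CUBIC)
o=np.hstack([a,b])[:,:800];cv2.imwrite("pics/g4.png",o)
E
```

```text
13.05 [638.64505982 -73.69197569  49.09045955] [-1.79923552e+02 -1.96344034e-02 -8.64817956e+01] 13.424231131917999 [ 0.08380141 -0.07591985 -0.32153679] [-0.00396543  0.01384761  0.01286701]
```

View pics/g4.png

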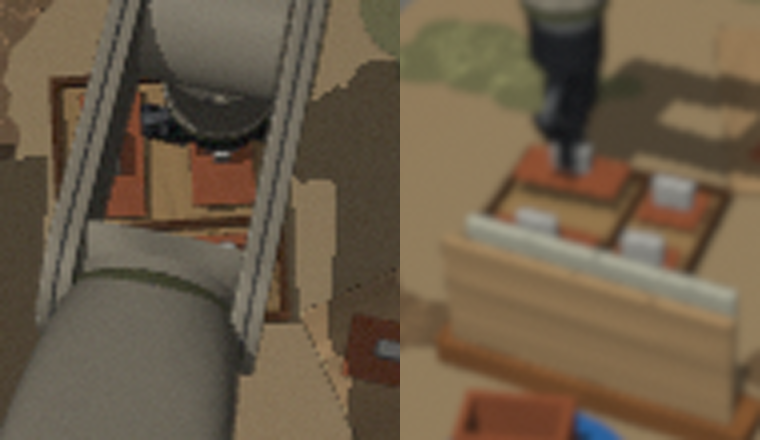

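```bash
python3 - <<'E'
from h import *
f=lambda x,y:((y+.5)/4-.5+110,(x+.5)/4-.5+210)
print("lid near edge",atz("top",f(222,206),42),atz("top",f(222,206),35),"divider near/far",atz("top",f(150,229),20),atz("top",f(150,219),20))
th=np.radians(3.58);print("expected divider 20 z at rack x -28..-18:",[592.8+x*np.cos(th)-np.sin(th)*0 for x in(-28,-18)])
E
```

```text
lid near edge [582.01079404 -76.75477459  42.        ] [583.25951374 -76.7659274   35.        ] divider near/far [565.73450399 -14.77795864  20.        ] [574.46736494 -14.7182524   20.        ]
expected divider 20 z at rack x -28..-18: [np.float64(564.8546396017815), np.float64(574.8351254582881)]
```

>>> apply_moves(
  targets="0 0 0 0 0.15 0.5 1; 0 0 0 0 0.15 0.9 1; 0 0 0 0 0.15 1.2 1; 0 0 0 0 0.15 1.2 1; 0 0 0 0 0.15 1.2 1",
)

```text
time: 13.65
tool_pos: [636.4, -73.2, 35.9]
tcp_rot: [180.0, 0.0, -86.5]
ft_force: [-0.5, 0.3, -1.4]
finger_gap: 13.1
```

>>> apply_moves(
  targets="0 0 0 0 0 0.3 1; 0 0 0 0 0 0.6 1; 0 0 0 0 0 0.6 1; 0 0 0 0 0 0.65 1; 0 0 0 0 0 0.65 1",
)

```text
time: 14.15
tool_pos: [637.1, -73.4, 30.8]
tcp_rot: [-179.9, -0.0, -86.5]
ft_force: [-2.3, -0.5, 6.9]
finger_gap: 13.5
```

>>> apply_moves(
  targets="0 0 0 0 0 0 4; 0 0 0 0 0 0 4; 0 0 0 0 0 0 4; 0 0 0 0 0 -0.7 4; 0 0 0 0 0 -1.4 4",
)

```text
time: 14.65
tool_pos: [636.3, -73.2, 43.9]
tcp_rot: [180.0, 0.0, -86.5]
ft_force: [-0.9, -0.9, 0.2]
finger_gap: 40.0
```

```bash
python3 - <<'E'
from plan import plan
plan([636,-73,44,-86.4,4],[(636,-73,110,-86.4,4,2),(457.6,-225.6,110,-11.5,4),(457.6,-225.6,76,-11.5,4,2)])
E
```

```text
0 0 -0.000 0.00 -0.00 -3.30 4; 0 0 -0.000 0.00 -0.00 -6.60 4; 0 0 -0.109 1.18 1.56 -6.60 4; 0 0 -0.218 2.35 3.13 -6.60 4; 0 0 -0.327 3.53 4.69 -6.60 4
0 0 -0.109 0.61 1.86 -0.00 4; 0 0 -0.218 1.22 3.72 -0.00 4; 0 0 -0.327 1.83 5.57 -0.00 4; 0 0 -0.436 2.45 7.43 -0.00 4; 0 0 -0.545 3.06 9.29 -0.00 4
0 0 -0.109 -0.44 1.91 -0.00 4; 0 0 -0.218 -0.88 3.81 -0.00 4; 0 0 -0.327 -1.32 5.72 -0.00 4; 0 0 -0.436 -1.76 7.63 -0.00 4; 0 0 -0.436 -1.76 7.63 1.70 4
0 0 -0.000 0.00 -0.00 1.70 4; 0 0 -0.000 0.00 -0.00 1.70 4; 0 0 -0.000 0.00 -0.00 1.70 4; 0 0 -0.000 0.00 -0.00 1.70 4; 0 0 -0.000 0.00 -0.00 1.70 4
end [ 457.6 -225.6   76.   -11.5    4. ]
```

>>> apply_moves(
  targets="0 0 0 0 0 -3.3 4; 0 0 0 0 0 -6.6 4; 0 0 -0.109 1.18 1.56 -6.6 4; 0 0 -0.218 2.35 3.13 -6.6 4; 0 0 -0.327 3.53 4.69 -6.6 4",
)

```text
time: 15.15
tool_pos: [592.0, -111.8, 111.1]
tcp_rot: [-179.9, -0.1, -67.4]
ft_force: [-0.7, 0.3, 0.4]
finger_gap: 39.8
```

>>> apply_moves(
  targets="0 0 -0.109 0.61 1.86 0 4; 0 0 -0.218 1.22 3.72 0 4; 0 0 -0.327 1.83 5.57 0 4; 0 0 -0.436 2.45 7.43 0 4; 0 0 -0.545 3.06 9.29 0 4",
)

```text
time: 15.65
tool_pos: [517.3, -175.6, 110.7]
tcp_rot: [-180.0, -0.1, -36.2]
ft_force: [0.6, 0.6, 0.6]
finger_gap: 40.0
```

>>> apply_moves(
  targets="0 0 -0.109 -0.44 1.91 0 4; 0 0 -0.218 -0.88 3.81 0 4; 0 0 -0.327 -1.32 5.72 0 4; 0 0 -0.436 -1.76 7.63 0 4; 0 0 -0.436 -1.76 7.63 1.7 4",
)

```text
time: 16.15
tool_pos: [458.7, -228.4, 95.9]
tcp_rot: [179.8, -0.3, -11.4]
ft_force: [0.5, 0.1, -0.6]
finger_gap: 40.2
```

```bash
python3 - <<'E'
from seg import *
s=sense(); print(s["time"],s["tool_pos"],s["tcp_rot"][2],s["finger_gap"])
i=snapshot("top");j=snapshot("side")
p,w,*_=plates(i,24,(120,200,215,300)); [print(" plate",x) for x in p]; [print(" white",x) for x in w]
a=cv2.resize(i[110:220,210:330,::-1],None,fx=4,fy=4,interpolation=cv2.INTER_CUBIC)
b=cv2.resize(j[150:260,200:280,::-1],None,fx=4,fy=4,interpolation=cv2.INTER_CUBIC)
o=np.hstack([a,b])[:,:800];cv2.imwrite("pics/g5.png",o)
E
```

```text
16.15 [ 458.65165972 -228.42400766   95.86033467] -11.371234922909757 40.19236575546892
 plate (517.2, 18.3, 49.0, 32.6, 0.6, array([180.3, 237.1]))
 plate (529.2, -72.7, 58.8, 35.5, 0.1, array([176.9, 263.7]))
 plate (595.2, 16.8, 51.5, 36.2, -89.9, array([158.3, 238. ]))
 plate (649.2, 20.2, 69.5, 50.3, 0.5, array([142.1, 236.5]))
 plate (636.6, -74.8, 108.8, 52.4, 3.3, array([147. , 264.5]))
 white (523.4, 10.3, 36.7, 12.0, 3.5, array([177.7, 239.3]))
 white (530.1, -80.3, 36.2, 12.1, 1.5, array([175.8, 266.2]))
 white (630.9, 19.2, 36.5, 10.2, 3.6, array([146.2, 236.8]))
 white (636.5, -73.6, 36.4, 12.2, 1.5, array([144.4, 264.3]))
```

View pics/g5.png

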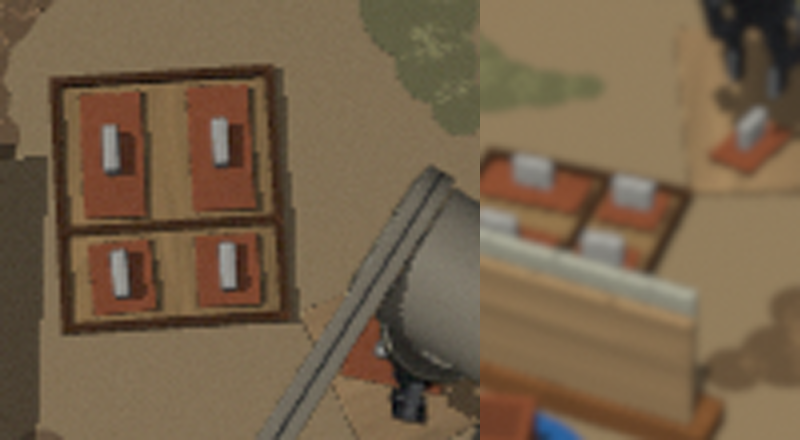

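Both lids are placed: long handle at left crop (220,140), short handle at (228,265). Next I grip the medium lid, then check the box estimate by overlaying it in both cameras.

>>> apply_moves(
  targets="0 0 0 0 0 2 4; 0 0 0 0 0 4 4; 0 0 0 0 0 6.1 4; 0 0 0 0 0 6.1 4; 0 0 0 0 0 6.1 4",
)

```text
time: 16.75
tool_pos: [458.2, -225.6, 32.4]
tcp_rot: [-180.0, 0.0, -11.5]
ft_force: [-0.2, -0.1, -0.1]
finger_gap: 39.7
```

>>> apply_moves(
  targets="0 0 0 0 0 0 1.0; 0 0 0 0 0 0 1.0; 0 0 0 0 0 0 1.0; 0 0 0 0 0 0 1.0; 0 0 0 0 0 0 1.0",
)

```text
time: 17.25
tool_pos: [459.3, -226.5, 33.5]
tcp_rot: [179.9, -0.2, -11.5]
ft_force: [0.5, 0.3, 6.9]
finger_gap: 12.9
```

```bash
python3 - <<'E'
from h import *
from plan import plan
out=[]
c=np.array([486.3,330.6]);t=np.radians(17.1)
ux=np.array([np.cos(t),np.sin(t)]);uy=np.array([-ux[1],ux[0]])
for n,(r0,c0) in(("top",(160,112)),("side",(225,160))):
    i=snapshot(n)[r0:r0+60,c0:c0+65]; K=6
    im=cv2.resize(i,None,fx=K,fy=K,interpolation=cv2.INTER_CUBIC)[:,:,::-1].copy()
    for hx,hy,col in((43,27,(0,255,0)),(36,20,(255,255,0))):
        P=np.array([[*(c+a*hx*ux+b*hy*uy),130] for a,b in((1,1),(1,-1),(-1,-1),(-1,1))])
        q=proj(n,P); pts=np.array([[(x-c0+.5)*K-.5,(y-r0+.5)*K-.5] for y,x in q])
        cv2.polylines(im,[np.round(pts*16).astype(np.int32)],True,col,1,cv2.LINE_AA,4)
    out.append(im)
cv2.imwrite("pics/box2.png",np.hstack(out))
plan([457.6,-225.6,32,-11.5,1],[(457.6,-225.6,52,-11.5,1,3),(457.6,-225.6,212,-11.5,1,5),(457.6,-225.6,212,-11.5,1,2)])
plan([457.6,-225.6,212,-11.5,1],[(486.3,330.6,212,-72.9,1,15),(486.3,330.6,212,-72.9,1,3)])
E
```

```text
0 0 -0.000 0.00 -0.00 -0.67 1; 0 0 -0.000 0.00 -0.00 -1.33 1; 0 0 -0.000 0.00 -0.00 -2.00 1; 0 0 -0.000 0.00 -0.00 -5.20 1; 0 0 -0.000 0.00 -0.00 -8.40 1
0 0 -0.000 0.00 -0.00 -3.20 1; 0 0 -0.000 0.00 -0.00 -6.40 1; 0 0 -0.000 0.00 -0.00 -9.60 1; 0 0 -0.000 0.00 -0.00 -9.60 1; 0 0 -0.000 0.00 -0.00 -9.60 1
end [ 457.6 -225.6  212.   -11.5    1. ]
0 0 0.071 -0.55 -3.67 -0.00 1; 0 0 0.143 -1.10 -7.34 -0.00 1; 0 0 0.214 -1.66 -11.02 -0.00 1; 0 0 0.286 -2.21 -14.69 -0.00 1; 0 0 0.357 -2.76 -18.36 -0.00 1
0 0 0.071 -1.80 -3.25 -0.00 1; 0 0 0.143 -3.60 -6.49 -0.00 1; 0 0 0.214 -5.40 -9.74 -0.00 1; 0 0 0.286 -7.20 -12.99 -0.00 1; 0 0 0.357 -9.00 -16.24 -0.00 1
0 0 0.071 -2.82 -2.41 -0.00 1; 0 0 0.143 -5.64 -4.82 -0.00 1; 0 0 0.214 -8.47 -7.24 -0.00 1; 0 0 0.286 -11.29 -9.65 -0.00 1; 0 0 0.357 -14.11 -12.06 -0.00 1
0 0 -0.000 0.00 -0.00 -0.00 1; 0 0 -0.000 0.00 -0.00 -0.00 1; 0 0 -0.000 0.00 -0.00 -0.00 1; 0 0 -0.000 0.00 -0.00 -0.00 1; 0 0 -0.000 0.00 -0.00 -0.00 1
end [486.3 330.6 212.  -72.9   1. ]
```

View pics/box2.png

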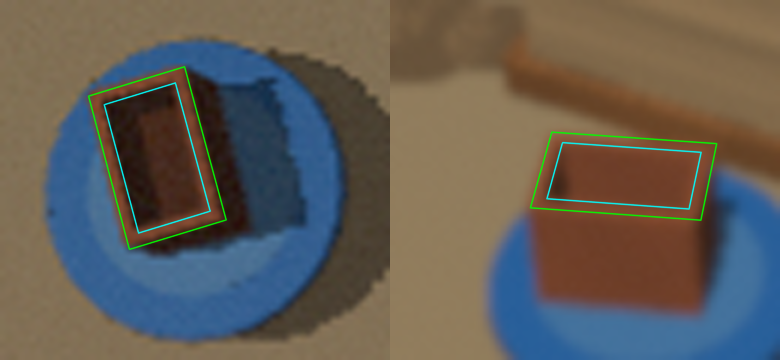

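The rim outline fits in both cameras: top at (89–225, 67–250), side at (530–717, 132–220). I lift the lid and carry it over the bats at about 190 mm lip height.

>>> apply_moves(
  targets="0 0 0 0 0 -0.67 1; 0 0 0 0 0 -1.33 1; 0 0 0 0 0 -2 1; 0 0 0 0 0 -5.2 1; 0 0 0 0 0 -8.4 1",
  force=55,
)

```text
time: 17.85
tool_pos: [457.0, -225.2, 116.0]
tcp_rot: [-180.0, 0.1, -11.5]
ft_force: [0.8, 0.1, -0.6]
finger_gap: 13.1
```

>>> apply_moves(
  targets="0 0 0 0 0 -3.2 1; 0 0 0 0 0 -6.4 1; 0 0 0 0 0 -9.6 1; 0 0 0 0 0 -9.6 1; 0 0 0 0 0 -9.6 1",
)

```text
time: 18.35
tool_pos: [458.5, -226.1, 213.0]
tcp_rot: [180.0, -0.1, -11.5]
ft_force: [1.0, 0.8, -0.8]
finger_gap: 12.7
```

>>> apply_moves(
  targets="0 0 0.071 -0.55 -3.67 0 1; 0 0 0.143 -1.1 -7.34 0 1; 0 0 0.214 -1.66 -11.02 0 1; 0 0 0.286 -2.21 -14.69 0 1; 0 0 0.357 -2.76 -18.36 0 1",
)

```text
time: 18.85
tool_pos: [466.3, -38.8, 209.9]
tcp_rot: [179.9, 0.2, -32.2]
ft_force: [-0.1, 0.4, -1.4]
finger_gap: 13.0
```

>>> apply_moves(
  targets="0 0 0.071 -1.8 -3.25 0 1; 0 0 0.143 -3.6 -6.49 0 1; 0 0 0.214 -5.4 -9.74 0 1; 0 0 0.286 -7.2 -12.99 0 1; 0 0 0.357 -9 -16.24 0 1",
)

```text
time: 19.35
tool_pos: [476.0, 146.4, 209.8]
tcp_rot: [179.8, 0.1, -52.6]
ft_force: [0.2, -0.3, -0.4]
finger_gap: 13.0
```

>>> apply_moves(
  targets="0 0 0.071 -2.82 -2.41 0 1; 0 0 0.143 -5.64 -4.82 0 1; 0 0 0.214 -8.47 -7.24 0 1; 0 0 0.286 -11.29 -9.65 0 1; 0 0 0.357 -14.11 -12.06 0 1",
)

```text
time: 19.85
tool_pos: [485.6, 331.5, 209.5]
tcp_rot: [179.8, -0.0, -73.0]
ft_force: [0.8, -0.8, -0.5]
finger_gap: 12.6
```

>>> apply_moves(
  targets="0 0 0 0 0 0.8 1; 0 0 0 0 0 1.6 1; 0 0 0 0 0 2.4 1; 0 0 0 0 0 3 1; 0 0 0 0 0 3 1",
)

```text
time: 20.35
tool_pos: [486.2, 329.0, 180.0]
tcp_rot: [179.9, -0.0, -72.9]
ft_force: [-0.3, -0.1, -1.6]
finger_gap: 13.1
```

```bash
cat > ov.py <<'E'
from h import *
import sys
name,zl=sys.argv[1],float(sys.argv[2])
s=sense(); print(s["time"],s["tool_pos"],s["tcp_rot"],s["finger_gap"],s["ft_force"],s["wrist_torque"])
out=[]
t=np.radians(17.1);ux=np.array([np.cos(t),np.sin(t)]);uy=np.array([-ux[1],ux[0]])
for n,(r0,c0) in(("top",(160,112)),("side",(215,160))):
    i=snapshot(n)[r0:r0+65,c0:c0+65]; K=6
    im=cv2.resize(i,None,fx=K,fy=K,interpolation=cv2.INTER_CUBIC)[:,:,::-1].copy()
    for z,hx,hy,col in((130,43,27,(0,255,0)),(zl+14,43,27,(0,255,255))):
        P=np.array([[*(np.array([486.3,330.6])+a*hx*ux+b*hy*uy),z] for a,b in((1,1),(1,-1),(-1,-1),(-1,1))])
        q=proj(n,P); pts=np.array([[(x-c0+.5)*K-.5,(y-r0+.5)*K-.5] for y,x in q])
        cv2.polylines(im,[np.round(pts*16).astype(np.int32)],True,col,1,cv2.LINE_AA,4)
    out.append(im)
cv2.imwrite(f"pics/{name}.png",np.hstack(out))
E
python3 ov.py hov1 161.5
```

```text
20.35 [486.15226582 329.00562063 179.99176226] [ 1.79852666e+02 -3.79353472e-02 -7.29427525e+01] 13.070574722657975 [-0.278702   -0.10040995 -1.57842484] [-0.0243836   0.01421203  0.01099062]
```

View pics/hov1.png

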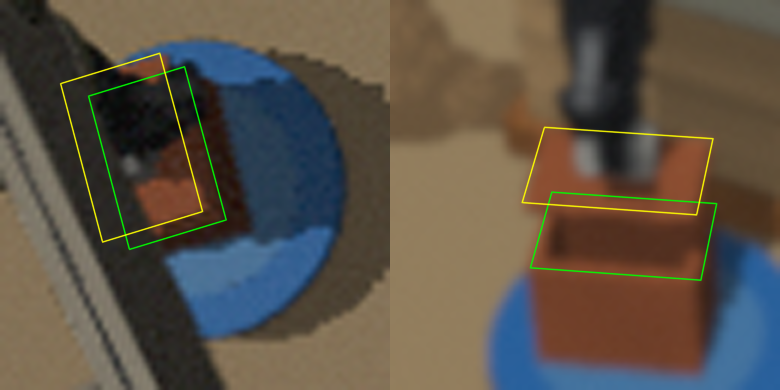

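The lid is level and lined up: the yellow predicted outline lies on the plate in both views, about 30 mm above the rim. I lower it slowly to about 10 mm and let it settle.

>>> apply_moves(
  targets="0 0 0 0 0 0.5 1; 0 0 0 0 0 1 1; 0 0 0 0 0 1.5 1; 0 0 0 0 0 1.8 1; 0 0 0 0 0 2 1",
)

```text
time: 20.95
tool_pos: [486.5, 330.3, 161.1]
tcp_rot: [180.0, -0.0, -72.9]
ft_force: [-0.1, -0.1, -0.4]
finger_gap: 13.0
```

>>> apply_moves(
  targets="0 0 0 0 0 0 1; 0 0 0 0 0 0 1; 0 0 0 0 0 0 1; 0 0 0 0 0 0 1; 0 0 0 0 0 0 1",
)

```text
time: 21.45
tool_pos: [486.9, 330.5, 161.9]
tcp_rot: [-180.0, 0.0, -72.9]
ft_force: [0.1, 0.1, -1.1]
finger_gap: 12.8
```

```bash
python3 ov.py hov2 141; python3 ov.py hov2 141|head -1
```

```text
21.45 [486.87325142 330.45894131 161.88993077] [-1.79982297e+02  2.25079885e-03 -7.28773966e+01] 12.766590104288733 [ 0.13252996  0.10287604 -1.1191662 ] [-0.03272343  0.00967206 -0.03933534]
21.55 [486.8082479  330.4287724  161.78370997] [-1.79992214e+02  2.15545977e-03 -7.28810783e+01] 12.828618423426304 [-0.06345169 -0.2038435  -1.44977244] [-0.02045287  0.01048578 -0.01023691]
```

View pics/hov2.png

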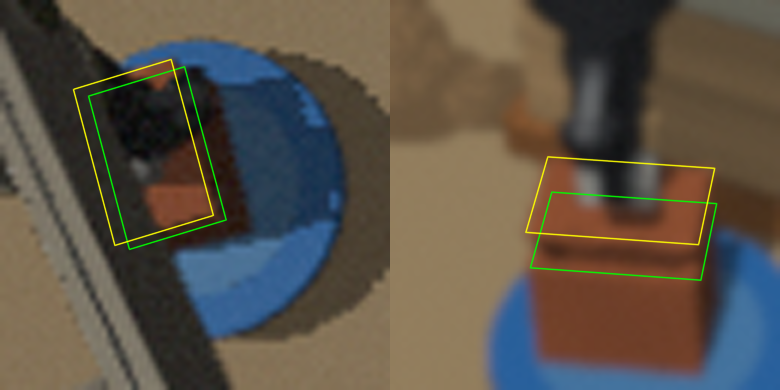

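The lid hovers level and aligned, with a visible dark gap to the rim. I hand in.

```bash
python3 -c "
from bench import *
print(hand_in())"
```

```text
the job is handed in; nothing more can be done
None
```

I handed the job in at about 21.5 s. The short and long lids are in their rack rows, and the medium lid is held about 10 mm above the box; the hand-in gave no verdict.

- **Sorted lids:** The picture taken after release shows both lids flat and let go in the free halves of their rows. The measured handle centres were about 1 mm from where I aimed. The lids already in the rack had not moved by more than about 1 mm.
- **Carry over the bats:** The medium lid crossed with its lip near 190 mm, against bat tops at 150 mm. The wrist showed no sign of contact.
- **Final hover:** The tool was at (486.8, 330.4, 161.8) mm, against my estimate of the box centre at (486.3, 330.6). That puts the lip about 10–12 mm above the rim. Yaw matches the box to within 1°, the tool is level within 0.1°, and the force readings were about 1 N. In both cameras the lid lay on its predicted outline, with a gap to the rim visible.
- **Uncertain points:**
  - The hover height could be off by 1–2 mm, because the tool moved up about 1.5 mm when the gripper closed on the lid.
  - The arm hid part of the lid from the top camera, so the final check relies mostly on the side view.
  - I did not measure the clay figures again; the tool's path stayed well clear of them.

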